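# Make up an examination set and a scale-and-polish set

### The job

Make up two sterilising cassettes from the stock. Blue-railed cassette, examination set in order of use starting from the latch side: the mouth mirror in the first notch, the teal probe in the middle notch, the tweezers in the wide last notch. Green-railed cassette, scale-and-polish set: the white scaler with the red ring in the notch and the pale blue dappen dish upright inside the green ring; every instrument lies down in the notches of both rails, about central end to end, the glass dish is set down and not dropped, and the purple excavator and the vial are left lying where they are.

Things in the scene. Friction and masses are not known exactly. Their poses are not given: they have to be found in the camera images.
- exam_cassette: Steel cassette base, 205 (x) by 150 (y) by 22 mm, walls 2.5, fixed. Origin: underside centre; blue latch pull on its -y side, hinge knuckles on +y. Blue scalloped rails along y at x = -40 and +40 (7 thick), humps 25 high, notch floors 12 above the origin at y = -38 (12 wide), 0 (12) and +40 (20). Seated instruments lie along x over both rails, origin at z = 12. Bare floor (z 2.5) between rails.
- polish_cassette: Steel cassette base as the blue one, latch pull green. Two short green rails at x = -40 and +40 mm (y -72 to -8; humps 24 high) with one notch at y = -38 (12 wide, floor at z = 12, where the seated instrument's origin comes). Green ring on the 2.5 mm floor, centre x = 0, y = +34: inside 50, outside 60 mm, top at z = 8; a dish inside it has its origin at z = 2.5.
- steel_tray: Stainless stock tray, 287 (x) by 196 (y) by 18 mm, fixed; origin: underside centre. Floor 2 mm thick, inside 276 by 184 mm. Four instruments lie side by side along its x, middles near x = -34, at y about -58, -20, +20, +58 in changing order; the tweezers lie across its far (+x) end.
- mouth_mirror: Mouth mirror: white handle 8 mm wide with a blue and a yellow ring, round mirror at the +x end, 162 mm long. The grippable body runs from x = -83 to +47 mm. 8 mm high, lying flat, along the tray's x, on its floor. Origin: mid-length, underside; x along it. Loose, 22 g; grip across the handle at the origin.
- probe: Probe with teal handle and yellow ring, 8 mm wide, 154 mm long, working tip at the +x end. The grippable body runs from x = -79 to +51 mm. 8 mm high, lying flat, along the tray's x, on its floor. Origin: mid-length, underside; x along it. Loose, 22 g; grip across the handle at the origin.
- scaler: Scaler with white/grey handle and red ring, 9 mm wide, 183 mm long with curved tips at both ends. 8 mm high, lying flat, along the tray's x, on its floor. Origin: mid-length, underside; x along it. Loose, 22 g; grip across the handle at the origin.
- excavator: Excavator with purple handle, 9 mm wide, 183 mm long, the scaler's shape in another colour. Not needed: stays in the tray. Loose.
- tweezers: Steel dental tweezers, 146 mm long, 14 mm wide where gripped (19 mm overall), 8 mm high, lying flat; origin at the middle, underside; x along them. They lie in the far end of the steel tray, along the tray's y. Loose, 25 g; grip across the middle.
- dappen_dish: Pale blue glass dappen dish, octagonal with a waist, 37 mm wide and 26 mm high, grippable waist 26 mm square with its axes; origin: centre of the underside, z up. It stands on the worktop, left behind the cassettes or at the far right. Loose, 45 g.
- spore_vial: Clear test vial with purple cap, 48 by 10 by 10 mm, lying on the worktop in the other of the dish's two places; origin: middle of its underside. Not needed: leave it. Loose.

How it is judged:
By the outcome, as a careful person would: the job done as asked, in the order asked, and still so for the second after the job is handed in, with the robot touching nothing.
It also fails if it takes over 131 s, if anything falls off the work surface, if the arm or the gripper's body presses on something with over 40 N, if the wrist force passes 120 N, or if a joint passes its speed limit or range.

### The arm

A 6-joint arm with a two-finger parallel gripper is mounted at the origin on a cart in front of the work surface, level with it; the furniture and walls round the work are solid. World frame = base frame: x ahead of the robot, y to its left, z up, the work surface at z = 0. Lengths are in m, angles in degrees, forces in N, time in s.
With the tool pointing down it reaches from about 0.4 to 0.825 m from the base axis. Payload 7 kg.
Tool frame: the origin (TCP) lies on the centre line of the jaws, within the pads' length; the fingertips stand 19 mm ahead of it and the grasp point (between the pads) is the TCP (r.tip_extent is the distance from the TCP to the fingertips, in m); z points along the fingers, y is the line along which they close (so a half turn about z gives the same grasp; the last joint's range is limited). The gripper opens to 88 mm and grips with 3 to 60 N. Pads are 19 mm wide; open, the fingers measure 130 mm over their backs; the gripper's body (78 mm by 193 mm) begins 47 mm behind the grasp point.
Start: joints at [82.053, 20.546, 0.682, 0, -70.136, -16.507], TCP at [0.279, 0.614, 0.246] pointing down, gripper open.
Joint ranges: [-176.03, 176.03], [-82.01, 121.73], [-58.28, 71.71], [-173.87, 95.51], [-174.79, -0.11], [-173.66, 173.66]. Speed limits (degrees/s): [136.94, 136.94, 172.46, 180, 180, 180].

### API

Orientations are given as [roll, pitch, yaw] about the fixed x, y, z axes, in that order (R = Rz(yaw) Ry(pitch) Rx(roll)).
In Python, from plant import r gives the robot as it stands. The module is installed in compiled form; this text tells all that it offers.
- The arm moves only by the tool jog_arm, never from a script. Its argument "deltas" is a list that holds one entry, the list of rows, each a list of 5 numbers: the opening, from -1 (shut) to 1 (fully open), then the shift along the world's x, y, z in cm, then the turn about the world's z in rad. In form: [[[claw, dx, dy, dz, turn], ...]]. A call has 1 to 8 rows; each row shifts and turns the commanded pose from where the row before left it; what a row does not reach is not made up. A row lasts 1/8 s, in which the tool goes at most 62.5 mm and 10.7 degrees, less where a joint would pass 70% of its speed; a pose out of reach is approached as far as the arm can. A call with a gripper value outside its range is refused whole. The fingers move at their own pace and stop on an object; "force" is the grip in N (left out, the last holds). Time passes only in rows, so rows that do not move let the fingers close. It gives the time, the measured TCP pose, the force, the opening and the grip force at its end, in the units of the state.
- r.get_state(): the state, without advancing time (a new reading comes with each control period).
- r.capture(name): name is "scene" or "top" or "wrist"; returns the picture (420x560x3 uint8, blue, green, red); there is no depth.
- r.camera_info(name): a dict with "fx", "fy", "cx", "cy" (pixels), "view" (4x4, takes a point from world to camera coordinates). Camera axes: x right, y up, looking along -z (the intrinsics and any distortion apply to the point x, -y, -z); pixel columns grow to the right and rows downward; lengths in m; the calibration is good to about 2 mm. A picture is of the moment at which its call begins: read the wrist's pose just before it. camera_info takes no time and is no camera call; for the wrist camera it gives the pose at the moment of the call.
- r.close_job(): hands the job in; it is judged then, once.
The state is a dict: "time_s": time; "joints": joint angles; "qd": joint speeds; "joint_torque": joint torques, N m; "tcp_pos": TCP position; "eef_rot": TCP orientation; "contact_force": force on the tool from outside, world axes, zero at the start; "moment": the same for the moment, N m; "gripper_width": finger opening in m; "gripper_force": force on a finger pad.
Only numpy, scipy, OpenCV 4.12 (cv2) and the standard library are available. Lean on these libraries where they do the work, as an engineer would, in place of code of your own. Each camera call takes 0.05 s, during which the arm holds its last target. There are 200 camera calls.

## Working session

There is one attempt and no reset: what is moved stays moved. The work goes in short steps, Python scripts to look and compute and a tool call to move; the robot and the scene stay as the last step left them, time stands still between calls to the robot, and variables do not carry over. Pictures are saved under pics/ and viewed, at most 14 in all, crops included, and the job is handed in when it is done.

Besides the shell and the picture viewer there is one more tool, called after "Call:" in YAML: its name, and indented under it one key for each argument. jog_arm: Moves the arm, as the interface text tells. Its arguments: {"type":"object","properties":{"deltas":{"type":"array"},"force":{"type":"number"}},"required":["deltas"]}

```bash
mkdir -p pics
python3 - <<'E'
from plant import r
import cv2,numpy as np
s=r.get_state();print(s)
for n in("top","scene"):
    cv2.imwrite(f"pics/{n}0.png",cv2.resize(r.capture(n),None,fx=1.4,fy=1.4,interpolation=cv2.INTER_CUBIC))
    print(n,r.camera_info(n))
E
```

```text
{'time_s': 0.0, 'joints': array([ 8.20548523e+01,  2.05908969e+01,  6.33726372e-01, -2.04894615e-02,
       -7.01341953e+01, -1.65075912e+01]), 'qd': array([-0.04853324,  0.03960586,  0.0597862 ,  0.01142661,  0.07336474,
       -0.04274831]), 'joint_torque': array([ 9.32959629e-04, -5.82719707e+01,  2.93070710e+01,  6.99750736e+00,
        6.99098004e-03, -1.50454903e-04]), 'tcp_pos': array([0.27923525, 0.61403939, 0.2446272 ]), 'eef_rot': array([ 1.79906927e+02, -7.49598758e-03, -2.44597109e+01]), 'contact_force': array([-0.27894589, -0.18182889,  0.07014419]), 'moment': array([-0.01611092,  0.02296578, -0.01602442]), 'gripper_force': 0.0, 'gripper_width': 0.08759447492885086}
top {'fx': 545.6541588227687, 'fy': 545.6541588227687, 'cx': 276.4663844956341, 'cy': 204.8984296278617, 'view': array([[ 1.91352927e-02, -9.99811611e-01,  3.25306341e-03,
        -9.99295105e-02],
       [ 9.88116539e-01,  1.94075707e-02,  1.52476396e-01,
        -5.61240383e-01],
       [-1.52510805e-01,  2.96725292e-04,  9.88301759e-01,
        -1.27210660e+00],
       [ 0.00000000e+00,  0.00000000e+00,  0.00000000e+00,
         1.00000000e+00]])}
scene {'fx': 416.84880090714506, 'fy': 416.84880090714506, 'cx': 272.31445420386433, 'cy': 209.74940261877953, 'view': array([[ 0.55896243, -0.82917505,  0.00545341, -0.38495899],
       [ 0.62461198,  0.42536998,  0.65492004, -0.35463954],
       [-0.54536307, -0.36266944,  0.7556785 , -0.94869133],
       [ 0.        ,  0.        ,  0.        ,  1.        ]])}
```

View pics/top0.png

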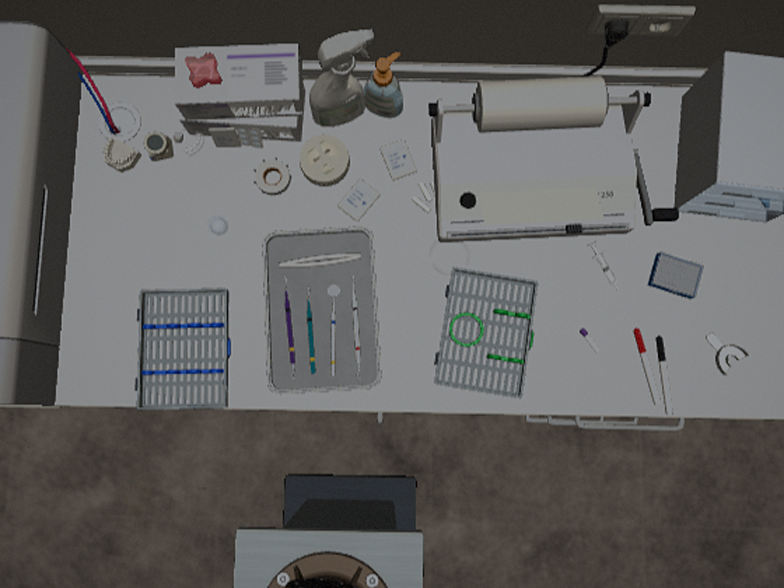

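View pics/scene0.png

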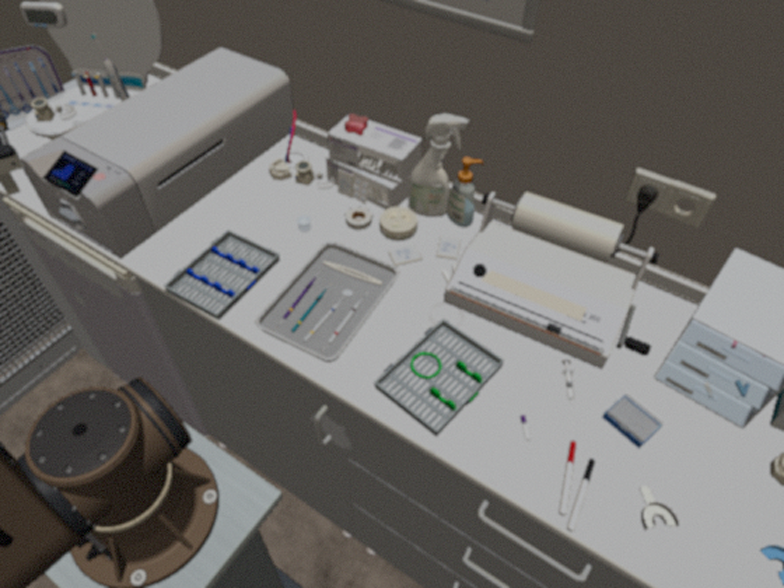

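The top view shows the blue cassette at about (183,348), tray at (321,310) with excavator, probe, mirror, scaler from left to right and the tweezers across the top. The green cassette is at (486,333), the dish at (218,226) and the vial at (589,340). The scene view agrees.

```bash
cat > h.py <<'E'
from plant import r
import cv2,numpy as np
from scipy.optimize import least_squares
def ray(ci,p):
    V=np.array(ci["view"]);R=V[:3,:3];o=-R.T@V[:3,3]
    d=R.T@np.array([(p[0]-ci["cx"])/ci["fx"],-(p[1]-ci["cy"])/ci["fy"],-1.]);return o,d
def atz(ci,p,z=0.):
    o,d=ray(ci,p);return o+d*(z-o[2])/d[2]
def proj(ci,P):
    V=np.array(ci["view"]);c=V[:3,:3]@np.asarray(P,float)+V[:3,3]
    return np.array([ci["cx"]+ci["fx"]*c[0]/-c[2],ci["cy"]+ci["fy"]*-c[1]/-c[2]])
def tri(*obs):
    A=np.zeros((3,3));b=np.zeros(3);L=[]
    for ci,p in obs:
        o,d=ray(ci,p);d=d/np.linalg.norm(d);M=np.eye(3)-np.outer(d,d);A+=M;b+=M@o;L.append((o,M))
    P=np.linalg.solve(A,b);return P,max(np.linalg.norm(M@(P-o)) for o,M in L)
E
python3 - <<'E'
from h import *
np.set_printoptions(precision=4,suppress=True)
t=r.camera_info("top");s=r.camera_info("scene")
for n,p,z in[("dish",(218,226),.02),("blue",(183,348),.02),("tray",(321,310),.0),("green",(486,333),.02),("vial",(589,340),0),("tw",(320,260),.01),("tc1",(262,230),.018),("edge",(500,404),0)]:
    print(n,atz(t,np.array(p)/1.4,z))
print("dish tri",tri((t,np.array((218,226))/1.4),(s,np.array((304,224))/1.4)))
w=r.camera_info("wrist");print(w,atz(w,(280,210)))
im=r.capture("top")
cv2.imwrite("pics/topc.png",cv2.resize(im[155:298,90:390],None,fx=2.66,fy=2.66,interpolation=cv2.INTER_CUBIC))
E
```

```text
dish [0.6699 0.2127 0.02  ]
blue [0.4527 0.2618 0.02  ]
tray [0.526  0.0271 0.    ]
green [ 0.4889 -0.2624  0.02  ]
vial [ 0.482  -0.4466  0.    ]
tw [0.6141 0.0309 0.01  ]
tc1 [0.6647 0.1348 0.018 ]
edge [ 0.3675 -0.2893  0.    ]
dish tri (array([0.673 , 0.2128, 0.0132]), np.float64(0.0021049261713293483))
{'fx': 363.51580489538105, 'fy': 363.51580489538105, 'cx': 279.49298627659323, 'cy': 206.0098470275445, 'view': array([[-0.4137, -0.9104,  0.002 ,  0.6747],
       [ 0.8773, -0.3992, -0.2663,  0.0323],
       [ 0.2432, -0.1084,  0.9639, -0.3892],
       [ 0.    ,  0.    ,  0.    ,  1.    ]])} [0.2445 0.6294 0.    ]
```

View pics/topc.png

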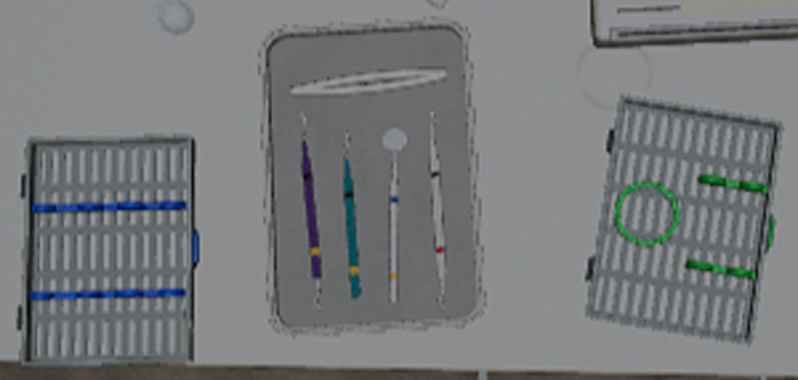

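The crop shows the tray slightly turned. Its instruments lie near crop x 311, 351, 394 and 438, and the tweezers near (368,81). The green cassette is turned by about -10°. Next I'll move the wrist camera over the work.

Call:
jog_arm:
  deltas:
    - [[1, 0, -5.5, 0.5, 0.1], [1, 0, -5.5, 0.5, 0.1], [1, 0, -5.5, 0.5, 0.1], [1, 0, -5.5, 0.5, 0.127], [1, 0, -5.5, 0.5, 0], [1, 0, -5.5, 0.5, 0], [1, 4, -3, 0.5, 0], [1, 2, -1, 0, 0]]

```text
time_s: 1.15
tcp_pos: [0.3403, 0.2429, 0.2815]
eef_rot: [-179.9, -0.1, -0.0]
contact_force: [0.3, 1.0, -1.2]
gripper_width: 0.0875
gripper_force: 0.0
```

Run:
```python
from h import *
np.set_printoptions(precision=4,suppress=True)
s=r.get_state();print(s["time_s"],s["tcp_pos"],s["eef_rot"],s["joints"])
w=r.camera_info("wrist");print(w["view"],atz(w,(280,210)),-np.array(w["view"])[:3,:3].T@w["view"][:3,3])
im=r.capture("wrist");np.save("w1.npy",w["view"]);cv2.imwrite("pics/w1raw.png",im)
cv2.imwrite("pics/w1.png",cv2.resize(im,None,fx=1.4,fy=1.4,interpolation=cv2.INTER_CUBIC))
```

```text
1.15 [0.3403 0.2429 0.2815] [-179.8885   -0.0669   -0.0255] [ 62.8376  -6.2819 -25.9852   0.0092 -70.1669  27.1339]
[[-0.     -1.     -0.0022  0.2438]
 [ 0.9642  0.0006 -0.2653 -0.2866]
 [ 0.2653 -0.0022  0.9642 -0.5131]
 [ 0.      0.      0.      1.    ]] [0.2922 0.2431 0.    ] [0.4125 0.2428 0.4192]
```

View pics/w1.png

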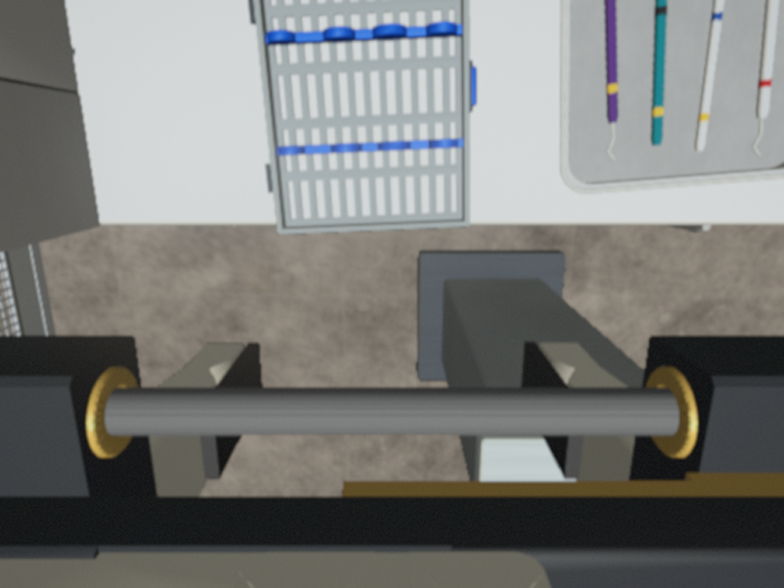

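w1 shows the front of the blue cassette with its rails at about rows 33 and 148, and the tray's near end. I'll take two better-placed views.

Call:
jog_arm:
  deltas:
    - [[1, 4, -4, 0.5, 0], [1, 4, -4, 0.5, 0], [1, 3, -2, 0.5, 0], [1, 0, 0, 0, 0], [1, 0, 0, 0, 0]]

```text
time_s: 1.82
tcp_pos: [0.449, 0.1443, 0.2951]
eef_rot: [180.0, 0.0, -0.0]
contact_force: [0.2, -0.6, -0.2]
gripper_width: 0.0879
gripper_force: 0.0
```

```bash
cat > shot.py <<'E'
import sys,pickle
from h import *
np.set_printoptions(precision=4,suppress=True)
n=sys.argv[1];s=r.get_state();w=r.camera_info("wrist");im=r.capture("wrist")
print(s["time_s"],s["tcp_pos"],s["eef_rot"],s["gripper_width"],np.abs(s["qd"]).max())
pickle.dump(w,open(n+".pkl","wb"));cv2.imwrite(f"raw_{n}.png",im)
if len(sys.argv)>2:
    x0,y0,x1,y1=map(int,sys.argv[2:6]);k=min(800/(x1-x0),600/(y1-y0));print("k",k)
    cv2.imwrite(f"pics/{n}.png",cv2.resize(im[y0:y1,x0:x1],None,fx=k,fy=k,interpolation=cv2.INTER_CUBIC))
E
python3 shot.py w2 0 0 560 250
```

```text
1.825 [0.449  0.1443 0.2951] [179.9824   0.0466  -0.0352] 0.08790464683902946 1.1182567206146765
k 1.4285714285714286
```

Call:
jog_arm:
  deltas:
    - [[1, 0, -6, 0, 0], [1, 0, -6, 0, 0], [1, 0, -6, 0, 0], [1, 0, -6, 0, 0], [1, 0, -6, 0, 0], [1, 0, 0, 0, 0], [1, 0, 0, 0, 0]]

```text
time_s: 2.75
tcp_pos: [0.4492, -0.155, 0.2955]
eef_rot: [-180.0, -0.0, 0.0]
contact_force: [-0.3, 0.1, -0.3]
gripper_width: 0.0878
gripper_force: 0.0
```

```bash
python3 shot.py w3 0 0 560 250
```

```text
2.75 [ 0.4492 -0.155   0.2955] [-179.9854   -0.0059    0.007 ] 0.08777295632869363 1.7972716571826868
k 1.4285714285714286
```

View pics/w2.png

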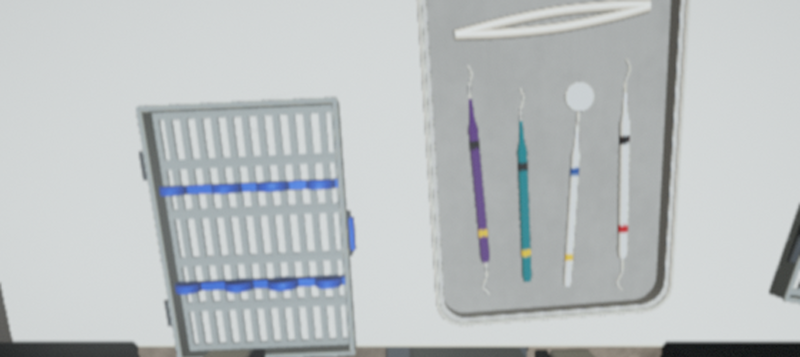

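View pics/w3.png

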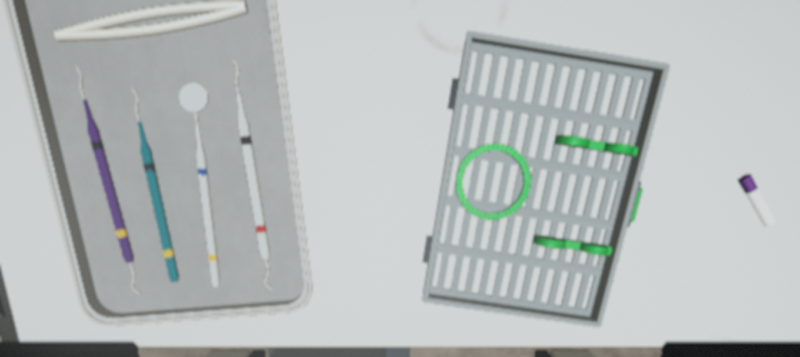

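Both views show the handle ends, rings and corners clearly. For example, the probe butt is at (527,280)/(174,280), the mirror disc at (580,96)/(193,97), the red ring at (623,229)/(261,229), and the tweezer ends at (457,35)-(650,6)/(56,36)-(245,6). Now I'll triangulate these.

Run:
```python
from h import *
import pickle
np.set_printoptions(precision=4,suppress=True)
w2,w3=[pickle.load(open(n+".pkl","rb")) for n in("w2","w3")];t=r.camera_info("top");s=r.camera_info("scene")
k=1/1.42857
for n,a,b in[("probe butt",(527,281),(175,281)),("probe black",(523,167),(150,167)),("probe yellow",(526,253),(168,253)),("probe tip",(522,88),(134,89)),
 ("mir butt",(568,286),(215,286)),("mir disc",(580,96),(193,97)),("mir blue",(575,171),(202,172)),("mir disc top",(580.5,81),(190,82)),
 ("sc tipN",(620,289),(269,289)),("sc red",(623,229),(261,229)),("sc blk",(624,140),(246,140)),("sc tipF",(629,60),(236,62)),("tw L",(456,35),(55,36)),("tw R",(651,6),(245,6)),("exc yel",(482,233),(121,233)),
 ]:
    a=np.array(a)*k;b=np.array(b)*k;print(n,*tri((w2,a),(w3,b)),atz(w2,a,.007)[:2],atz(w3,b,.007)[:2])
print("blue rim z.022");
for p in[(139,107),(338,98),(354,352),(179,356)]: print(atz(w2,np.array(p)*k,.022))
print("green rim");
for p in[(470,32),(668,67),(600,324),(424,299)]: print(atz(w3,np.array(p)*k,.022))
print("ring",atz(w3,np.array((494,182))*k,.008),"vial",atz(w3,np.array((757,200))*k,.005))
```

```text
probe butt [0.4146 0.036  0.0047] 0.00010409703543794701 [0.4151 0.0366] [0.4153 0.035 ]
probe black [0.5088 0.0454 0.0045] 0.0001504490183658554 [0.5087 0.0459] [0.509  0.0442]
probe yellow [0.439  0.0387 0.0056] 0.0001138592989459776 [0.4391 0.039 ] [0.4394 0.0381]
probe tip [0.5675 0.05   0.005 ] 0.00017178129145730355 [0.5675 0.0504] [0.5672 0.0491]
mir butt [0.4108 0.0016 0.0069] 0.00011587795099210518 [0.4107 0.0016] [0.411  0.0016]
mir disc [0.5617 0.0049 0.0054] 0.00016340180105121617 [0.5617 0.0055] [0.5614 0.0044]
mir blue [0.5053 0.0037 0.0054] 0.00022646844824900016 [0.5056 0.0042] [0.5051 0.0031]
mir disc top [0.5724 0.0058 0.0062] 0.00015036538394369808 [0.5725 0.0061] [0.5722 0.0055]
sc tipN [ 0.4077 -0.0436  0.0051] 0.00013497801703613371 [ 0.4081 -0.0427] [ 0.4084 -0.0441]
sc red [ 0.459  -0.0403  0.0049] 0.00015651845877923104 [ 0.4591 -0.0394] [ 0.4595 -0.0409]
sc blk [ 0.5295 -0.0333  0.0043] 0.00019198951050070773 [ 0.5293 -0.0321] [ 0.5297 -0.034 ]
sc tipF [ 0.5872 -0.0302  0.0047] 0.000468684579026675 [ 0.5873 -0.0292] [ 0.5863 -0.0309]
tw L [0.6041 0.1022 0.0086] 0.00013930678790891255 [0.6045 0.1021] [0.6043 0.1032]
tw R [ 0.6241 -0.0409  0.0076] 0.0002510760651395147 [ 0.624  -0.0411] [ 0.6245 -0.0407]
exc yel [0.4556 0.076  0.0048] 0.00010753216558111558 [0.4559 0.0764] [0.4561 0.0748]
blue rim z.022
[0.5527 0.3387 0.022 ]
[0.559 0.19  0.022]
[0.3569 0.1829 0.022 ]
[0.3533 0.3315 0.022 ]
green rim
[ 0.6041 -0.2056  0.022 ]
[ 0.5808 -0.3515  0.022 ]
[ 0.3823 -0.3222  0.022 ]
[ 0.4039 -0.1751  0.022 ]
ring [ 0.4975 -0.2306  0.008 ] vial [ 0.4831 -0.4459  0.005 ]
```

Call:
jog_arm:
  deltas:
    - [[-0.545, 1, 4, -4, 0.023], [-0.545, 1, 4, -4, 0], [-0.545, 1, 4, -4, 0], [-0.545, 1.24, 3.87, -4, 0], [-0.545, 0, 0, -4, 0], [-0.545, 0, 0, -2.5, 0], [-0.545, 0, 0, 0, 0]]
  force: 15

```text
time_s: 3.68
tcp_pos: [0.4904, 0.0046, 0.0692]
eef_rot: [179.9, 0.2, 1.5]
contact_force: [-0.2, -0.3, 0.1]
gripper_width: 0.0239
gripper_force: 0.0
```

```bash
python3 shot.py w4 0 0 560 420
```

```text
3.675 [0.4904 0.0046 0.0692] [179.928    0.208    1.5109] 0.023855297234725154 2.351856854390834
k 1.4285714285714286
```

View pics/w4.png

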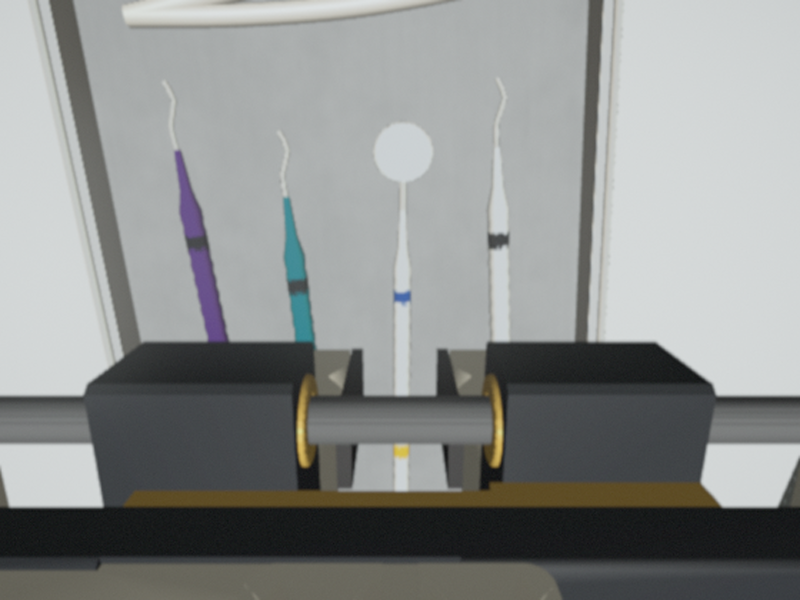

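w4 shows the mirror handle (column 402) centred between the fingers (363 to 437), with the neighbours clear of the finger tips. Down and grip.

Call:
jog_arm:
  deltas:
    - [[-0.545, 0.1, -0.1, -3, 0], [-0.545, 0, 0, -1.6, 0], [-0.545, 0, 0, 0, 0], [-1, 0, 0, 0, 0], [-1, 0, 0, 0, 0], [-1, 0, 0, 0, 0], [-1, 0, 0, 0, 0]]
  force: 20

```text
time_s: 4.6
tcp_pos: [0.4937, 0.0025, 0.0258]
eef_rot: [-180.0, -0.1, 1.3]
contact_force: [-0.5, 2.2, 7.6]
gripper_width: 0.0062
gripper_force: 20.0
```

Call:
jog_arm:
  deltas:
    - [[-0.545, -0.1, 0.1, 0, 0], [-0.545, 0, 0, 0, 0], [-0.545, 0, 0, -0.3, 0], [-0.545, 0, 0, 0, 0]]

```text
time_s: 5.1
tcp_pos: [0.4915, 0.003, 0.0212]
eef_rot: [180.0, 0.0, 1.3]
contact_force: [-0.2, 0.2, 0.3]
gripper_width: 0.0201
gripper_force: 0.0
```

Call:
jog_arm:
  deltas:
    - [[-0.545, 0, 0.05, 0.1, 0], [-1, 0, 0, 0, 0], [-1, 0, 0, 0, 0], [-1, 0, 0, 0, 0]]

```text
time_s: 5.6
tcp_pos: [0.4919, 0.0037, 0.0226]
eef_rot: [-180.0, -0.0, 1.3]
contact_force: [-0.0, 0.4, 1.4]
gripper_width: 0.0067
gripper_force: 20.0
```

Call:
jog_arm:
  deltas:
    - [[-1, 0, 0, 2, 0], [-1, 0, 0, 4, 0], [-1, -0.5, 3.9, 2, 0.014], [-1, -1, 5, 0, 0], [-1, -1, 5, 0, 0], [-1, -1, 5, 0, 0], [-1, 0, 3, 0, 0], [-1, 0, 0, 0, 0]]

```text
time_s: 6.6
tcp_pos: [0.4568, 0.2247, 0.1026]
eef_rot: [-180.0, -0.0, 2.3]
contact_force: [-0.4, -0.7, -0.2]
gripper_width: 0.0069
gripper_force: 20.0
```

```bash
python3 shot.py w5 0 0 560 420
```

```text
6.6 [0.4568 0.2247 0.1026] [-179.9793   -0.0284    2.2888] 0.006900093704743516 2.0035868195336106
k 1.4285714285714286
```

View pics/w5.png

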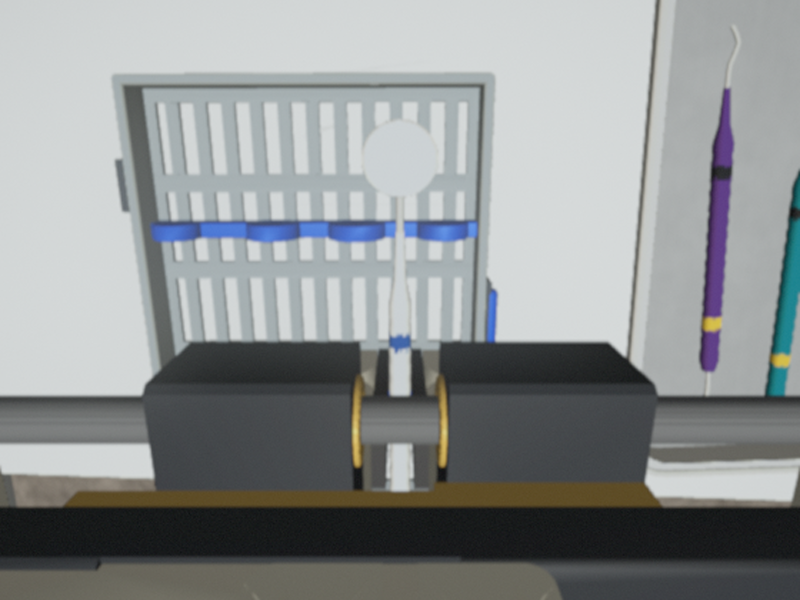

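w5 shows the mirror held straight. The far rail's notches are at columns 200–246 (wide), 300–328 (middle) and 385–417 (first), row about 231.

Run:
```python
from h import *
import pickle
np.set_printoptions(precision=4,suppress=True)
w2,w5=[pickle.load(open(n+".pkl","rb")) for n in("w2","w5")];k=1/1.42857
e=[atz(w5,np.array((u,232))*k,.022) for u in(200,246,300,328,385,417)]
for a,b in((0,1),(2,3),(4,5)):print((e[a]+e[b])/2,np.linalg.norm(e[a]-e[b]))
print("rim",atz(w5,np.array((113,75))*k,.022),atz(w5,np.array((495,74))*k,.022),tri((w2,np.array((139,107))*k),(w5,np.array((113,75))*k)),tri((w2,np.array((338,98))*k),(w5,np.array((495,74))*k)))
z=.1026-.0165
print("held disc",atz(w5,np.array((400,159))*k,z),"blue ring",atz(w5,np.array((400,343))*k,z))
# far rail y where notch predicted
c,s_=np.cos(np.radians(2.1)),np.sin(np.radians(2.1))
for y in(-.038,0,.04):print(.4552+.04*c-y*s_,.2607+.04*s_+y*c)
```

```text
[0.4932 0.3008 0.022 ] 0.0194205998001094
[0.4947 0.2624 0.022 ] 0.0118187532194248
[0.4962 0.2257 0.022 ] 0.0135044361013866
rim [0.5532 0.3407 0.022 ] [0.5596 0.1916 0.022 ] (array([0.55  , 0.3241, 0.0535]), np.float64(0.000398917413544908)) (array([0.5599, 0.1907, 0.0167]), np.float64(0.0004219108703436194))
held disc [0.5269 0.2274 0.0861] blue ring [0.4707 0.2251 0.0861]
0.4965655966819954 0.2241912693846733
0.49517313575114624 0.26216574834826223
0.493707387402884 0.3021388840994085
```

Relative to the held mirror, the first notch is at y ≈ 0.2242 along the TCP line, where the TCP already is. I'm lowering now.

Call:
jog_arm:
  deltas:
    - [[-1, -0.15, -0.05, -3, 0], [-1, 0, 0, -2, 0], [-1, 0, 0, -1.2, 0], [-1, 0, 0, -0.5, 0], [-1, 0, 0, -0.2, 0], [-1, 0, 0, 0, 0]]

```text
time_s: 7.4
tcp_pos: [0.4556, 0.2223, 0.034]
eef_rot: [-180.0, -0.0, 2.1]
contact_force: [-0.4, 0.1, 0.1]
gripper_width: 0.0069
gripper_force: 20.0
```

Call:
jog_arm:
  deltas:
    - [[-1, 0, 0.12, -0.1, 0], [-1, 0, 0, -0.1, 0], [-1, 0, 0, 0, 0], [-1, 0, 0, 0, 0]]

```text
time_s: 7.9
tcp_pos: [0.4556, 0.2236, 0.0329]
eef_rot: [-180.0, -0.1, 2.2]
contact_force: [-4.1, -1.8, 14.3]
gripper_width: 0.0071
gripper_force: 20.0
```

Call:
jog_arm:
  deltas:
    - [[-0.61, 0, 0, 0.1, 0], [-0.61, 0, 0, 0, 0], [-0.61, 0, 0, 1.5, 0], [-0.61, 0, 0, 4.4, 0], [-0.545, 0.8, -4, 0, 0.057], [-0.545, 1, -5, 0, 0], [-0.545, 1, -5, 0, 0], [-0.545, 0.8, -4, 0, 0]]

```text
time_s: 8.9
tcp_pos: [0.4917, 0.0417, 0.0926]
eef_rot: [-180.0, -0.1, 5.4]
contact_force: [0.3, 0.9, -0.0]
gripper_width: 0.0198
gripper_force: 0.0
```

Call:
jog_arm:
  deltas:
    - [[-0.545, 0, 0, -3.5, 0], [-0.545, 0, 0, -2, 0], [-0.545, 0, 0, -1, 0], [-0.545, 0, 0, -0.4, 0], [-0.545, 0, 0, 0, 0], [-1, 0, 0, 0, 0], [-1, 0, 0, 0, 0], [-1, 0, 0, 0, 0]]

```text
time_s: 9.9
tcp_pos: [0.4917, 0.0436, 0.0231]
eef_rot: [-180.0, -0.1, 5.4]
contact_force: [-1.6, 0.9, 5.4]
gripper_width: 0.0078
gripper_force: 20.0
```

```bash
python3 shot.py w6 0 0 560 420
```

```text
9.9 [0.4917 0.0436 0.0231] [-179.9816   -0.0562    5.4156] 0.007815388885652084 0.11307809955457443
k 1.4285714285714286
```

View pics/w6.png

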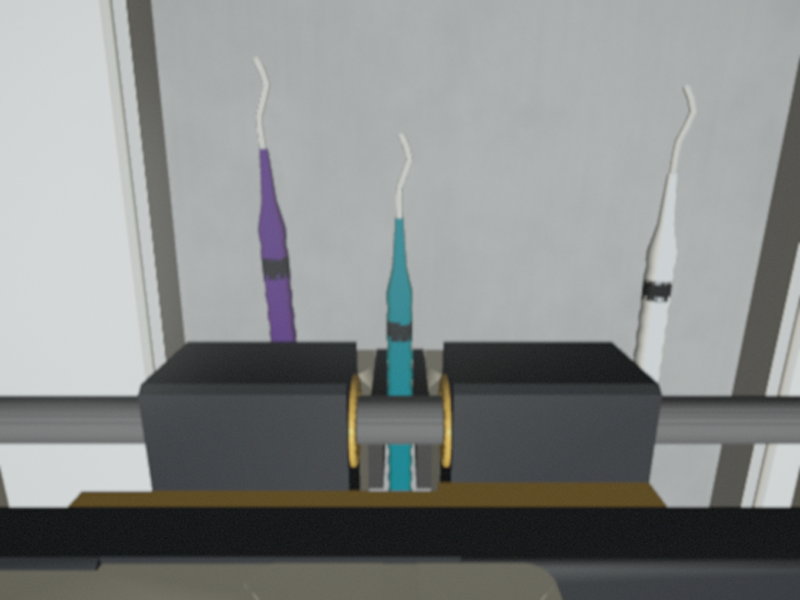

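w6 shows the probe (column 400) gripped straight, with the excavator and scaler undisturbed. Next I carry it above the middle notch.

Call:
jog_arm:
  deltas:
    - [[-1, 0, 0, 2, 0], [-1, 0, 0, 4, 0], [-1, -0.75, 3.84, 1, -0.056], [-1, -1, 5, 0, 0], [-1, -1, 5, 0, 0], [-1, -1, 5, 0, 0], [-1, 0, 3, 0, 0], [-1, 0, 0, 0, 0]]

```text
time_s: 10.95
tcp_pos: [0.4537, 0.2637, 0.0924]
eef_rot: [-180.0, -0.0, 2.3]
contact_force: [0.3, -0.3, -1.1]
gripper_width: 0.0075
gripper_force: 20.0
```

Call:
jog_arm:
  deltas:
    - [[-1, 0, 0, -1, 0], [-1, 0, 0, 0, 0]]

```text
time_s: 11.2
tcp_pos: [0.4532, 0.2601, 0.0814]
eef_rot: [179.9, 0.1, 2.1]
contact_force: [-0.2, -0.2, -0.2]
gripper_width: 0.008
gripper_force: 20.0
```

```bash
python3 shot.py w7 60 0 400 255
```

```text
11.2 [0.4532 0.2601 0.0814] [179.9068   0.1028   2.1143] 0.0079912970214916 0.9021461589744945
k 2.3529411764705883
```

View pics/w7.png

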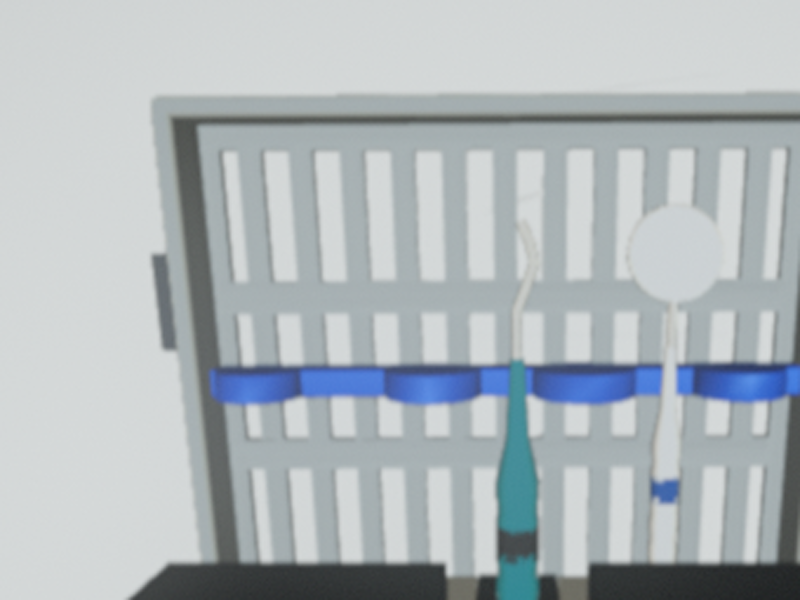

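w7 shows the mirror shank (670,380) inside the first notch (638–693). The held probe is at column 517 and the middle notch spans 480–533, so it needs about 1–2 mm more +y.

Call:
jog_arm:
  deltas:
    - [[-1, 0, 0.1, -2, 0], [-1, 0, 0, -1.6, 0], [-1, 0, 0, -0.8, 0], [-1, 0, 0, -0.4, 0], [-1, 0, 0, 0, 0], [-1, 0, 0, 0, 0]]

```text
time_s: 12.0
tcp_pos: [0.4541, 0.2629, 0.0351]
eef_rot: [-180.0, -0.0, 2.2]
contact_force: [0.7, 0.3, 0.0]
gripper_width: 0.0079
gripper_force: 20.0
```

Call:
jog_arm:
  deltas:
    - [[-1, 0, 0, -0.15, 0], [-1, 0, 0, 0, 0], [-1, 0, 0, 0, 0]]

```text
time_s: 12.38
tcp_pos: [0.4541, 0.2631, 0.0336]
eef_rot: [-180.0, -0.0, 2.2]
contact_force: [-0.4, -0.6, 5.3]
gripper_width: 0.0078
gripper_force: 20.0
```

Call:
jog_arm:
  deltas:
    - [[-0.61, 0, 0, 0.1, 0], [-0.61, 0, 0, 0, 0], [-0.61, 0, 0, 1.5, 0], [-0.61, 0, 0, 4.5, 0], [-0.364, 2, -4, 0.5, -0.184], [-0.364, 2, -4, 0, -0.184], [-0.364, 3, -4, 0, -0.184], [-0.364, 3, -4, 0, -0.184]]

```text
time_s: 13.38
tcp_pos: [0.5549, 0.1016, 0.1004]
eef_rot: [-179.9, -0.0, -40.3]
contact_force: [0.5, 0.3, -0.1]
gripper_width: 0.0281
gripper_force: 0.0
```

Call:
jog_arm:
  deltas:
    - [[-0.364, 3, -4, 0, -0.184], [-0.364, 3.06, -3.16, 0, -0.184], [-0.364, 0, 0, 0, -0.184], [-0.364, 0, 0, 0, -0.182], [-0.364, 0, 0, -2, 0], [-0.364, 0, 0, 0, 0]]

```text
time_s: 14.12
tcp_pos: [0.6135, 0.0308, 0.0786]
eef_rot: [179.9, -0.0, -82.0]
contact_force: [0.1, 0.7, 0.2]
gripper_width: 0.0279
gripper_force: 0.0
```

```bash
python3 shot.py w8 0 0 560 420; cp raw_w7.png raw_w7b.png
```

```text
14.125 [0.6135 0.0308 0.0786] [179.8713  -0.0164 -82.0441] 0.02788127928515284 1.2913755686334965
k 1.4285714285714286
```

View pics/w8.png

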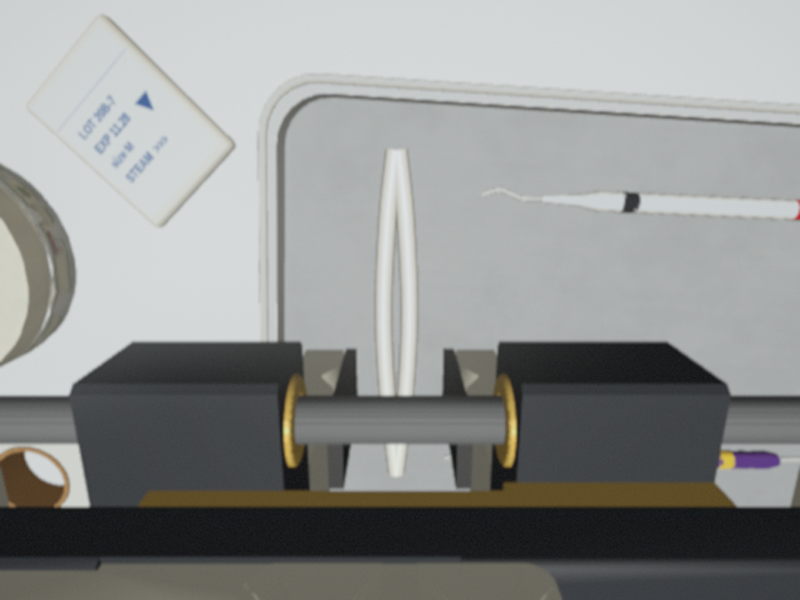

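w8 shows the tweezers (columns 376–418) centred in the open fingers and clear of the tray wall and mould. Down and grip.

Call:
jog_arm:
  deltas:
    - [[-0.364, 0, 0, -3, 0], [-0.364, 0, 0, -1.6, 0], [-0.364, 0, 0, -0.9, 0], [-0.364, 0, 0, 0, 0], [-1, 0, 0, 0, 0], [-1, 0, 0, 0, 0], [-1, 0, 0, 0, 0], [-1, 0, 0, 0, 0]]

```text
time_s: 15.18
tcp_pos: [0.6149, 0.0313, 0.0248]
eef_rot: [-179.9, 0.0, -82.0]
contact_force: [-0.3, 0.6, 5.2]
gripper_width: 0.0134
gripper_force: 20.0
```

Call:
jog_arm:
  deltas:
    - [[-1, 0, 0, 2, 0], [-1, 0, 0, 4, 0], [-1, -2.2, 3.2, 1, 0.184], [-1, -3, 4, 0, 0.184], [-1, -3, 4, 0, 0.184], [-1, -3, 4, 0, 0.184], [-1, -3, 4, 0, 0.184], [-1, -2, 4, 0, 0.184]]

```text
time_s: 16.18
tcp_pos: [0.4509, 0.2641, 0.0942]
eef_rot: [-180.0, 0.0, -18.4]
contact_force: [1.3, -0.2, -0.4]
gripper_width: 0.0132
gripper_force: 20.0
```

Call:
jog_arm:
  deltas:
    - [[-1, 0, 4, 0, 0.184], [-1, 0, 0, 0, 0.182], [-1, 0, 0, -1.5, 0], [-1, 0, 0, 0, 0], [-1, 0, 0, 0, 0]]

```text
time_s: 16.8
tcp_pos: [0.4524, 0.3024, 0.0787]
eef_rot: [180.0, 0.0, 2.0]
contact_force: [0.3, 0.2, -0.9]
gripper_width: 0.0133
gripper_force: 20.0
```

```bash
python3 shot.py w9 110 0 450 255
```

```text
16.8 [0.4524 0.3024 0.0787] [179.9511   0.0339   2.0177] 0.013290773494997875 0.6152684994628537
k 2.3529411764705883
```

View pics/w9.png

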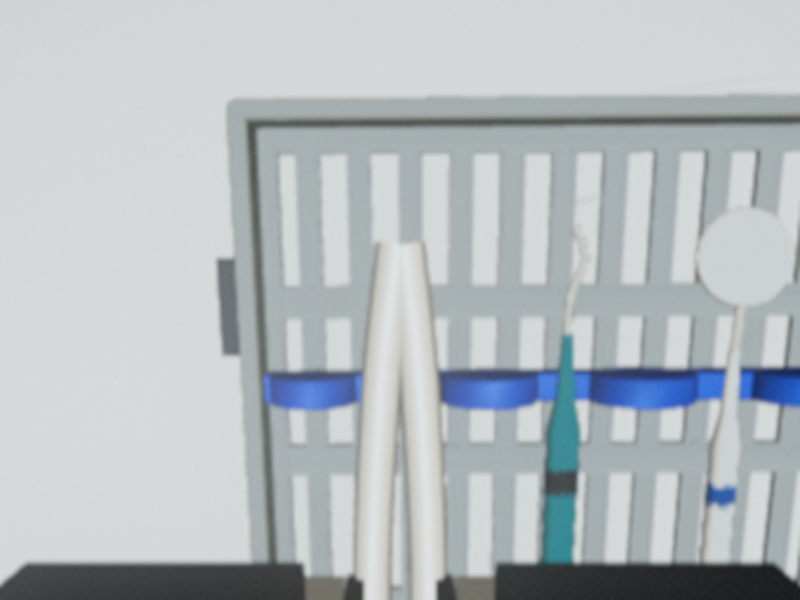

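w9 shows the probe and mirror seated, and the tweezers (centre 400) over the wide notch (357–441). Lowering.

Call:
jog_arm:
  deltas:
    - [[-1, 0, 0, -2, 0], [-1, 0, 0, -1.2, 0], [-1, 0, 0, -0.7, 0], [-1, 0, 0, -0.4, 0], [-1, 0, 0, 0, 0], [-1, 0, 0, -0.15, 0], [-1, 0, 0, 0, 0]]

```text
time_s: 17.73
tcp_pos: [0.4527, 0.3035, 0.0353]
eef_rot: [-180.0, -0.0, 2.2]
contact_force: [-0.4, -1.0, 4.7]
gripper_width: 0.0132
gripper_force: 20.0
```

Call:
jog_arm:
  deltas:
    - [[-0.59, 0, 0, 0.1, 0], [-0.59, 0, 0, 0, 0], [-0.59, 0, 0, 1.5, 0], [-0.59, 0, 0, 4.4, 0], [-0.545, 0.5, -4.9, 0, 0.052], [-0.545, 0.5, -6, 0, 0], [-0.545, 0.5, -6, 0, 0], [-0.545, 1, -6, 0, 0]]

```text
time_s: 18.73
tcp_pos: [0.4776, 0.0726, 0.0959]
eef_rot: [-180.0, -0.1, 5.2]
contact_force: [1.1, -0.1, -0.4]
gripper_width: 0.0201
gripper_force: 0.0
```

Call:
jog_arm:
  deltas:
    - [[-0.545, 1, -6, 0, 0], [-0.545, 1, -5, 0, 0], [-0.545, 0, 0, -2, 0], [-0.545, 0, 0, 0, 0]]

```text
time_s: 19.23
tcp_pos: [0.4967, -0.0368, 0.0744]
eef_rot: [180.0, 0.1, 5.1]
contact_force: [0.1, -0.4, -0.0]
gripper_width: 0.0203
gripper_force: 0.0
```

Run:
```python
from h import *
np.set_printoptions(precision=4,suppress=True)
s=r.get_state();w=r.camera_info("wrist");im=r.capture("wrist");print(s["tcp_pos"],s["eef_rot"])
cv2.imwrite("raw_w10.png",im)
# black ring of scaler: dark pixels above the gripper
p=proj(w,(.5295,-.0333,.006));print("pred",p)
for row in (int(p[1])-25,int(p[1]),int(p[1])+20,230):
    L=im[row,200:360].astype(int).mean(1);print(row,np.round(L[::4]).astype(int))
```

```text
[ 0.4967 -0.0368  0.0744] [179.9839   0.0998   5.0649]
pred [278.7222 176.4566]
151 [175 176 174 174 174 173 175 175 176 176 176 177 175 175 175 177 178 177
 174 208 208 179 178 179 177 176 176 177 178 177 177 179 177 179 125 190
 201 197 200 215]
176 [175 174 175 175 175 176 177 177 176 175 175 174 176 175 177 176 176 176
  95  80  80  85 178 179 176 178 178 177 178 178 177 178 177 179 102 201
 190 199 215 216]
196 [174 173 174 173 173 174 174 174 173 173 173 173 173 173 173 174 175 175
 169 208 207 187 175 176 177 177 176 175 176 177 175 178 178 173 106 201
 178 194 216 215]
230 [171 172 172 173 172 173 172 171 172 172 172 172 172 173 171 173 174 173
 165 207 207 191 172 175 176 177 176 176 177 176 177 176 178 123 190 194
 197 208 214 215]
```

The scaler's black ring sits at column about 279, exactly as predicted and centred. Down and grip.

Call:
jog_arm:
  deltas:
    - [[-0.545, 0, 0, -3, 0], [-0.545, 0, 0, -1.5, 0], [-0.545, 0, 0, -0.7, 0], [-0.545, 0, 0, 0, 0], [-1, 0, 0, 0, 0], [-1, 0, 0, 0, 0], [-1, 0, 0, 0, 0], [-1, 0, 0, 0, 0]]

```text
time_s: 20.27
tcp_pos: [0.4979, -0.0357, 0.0233]
eef_rot: [-180.0, -0.1, 5.2]
contact_force: [-2.6, 3.0, 7.7]
gripper_width: 0.0081
gripper_force: 20.0
```

Call:
jog_arm:
  deltas:
    - [[-1, 0, 0, 2, 0], [-1, 0, 0, 4, 0], [-1, 0, -4.5, 0.5, -0.121], [-1, 0, -5.5, 0, -0.12], [-1, 0, -5.5, 0, 0], [-1, -0.5, -5.5, 0, 0], [-1, -0.5, -5.5, 0, 0], [-1, 0, 0, -0.8, 0]]

```text
time_s: 21.28
tcp_pos: [0.4869, -0.3043, 0.0796]
eef_rot: [180.0, -0.1, -8.9]
contact_force: [-1.3, -0.1, -1.6]
gripper_width: 0.0081
gripper_force: 20.0
```

Call:
jog_arm:
  deltas:
    - [[-1, 0, 0, 0, 0], [-1, 0, 0, 0, 0]]

```text
time_s: 21.52
tcp_pos: [0.4875, -0.3, 0.0796]
eef_rot: [-180.0, 0.0, -8.6]
contact_force: [-0.1, -0.1, -0.0]
gripper_width: 0.0079
gripper_force: 20.0
```

```bash
python3 shot.py w11 60 0 400 255
```

```text
21.525 [ 0.4875 -0.3     0.0796] [-179.9978    0.0151   -8.5738] 0.007863589099097162 0.5747172670923723
k 2.3529411764705883
```

View pics/w11.png

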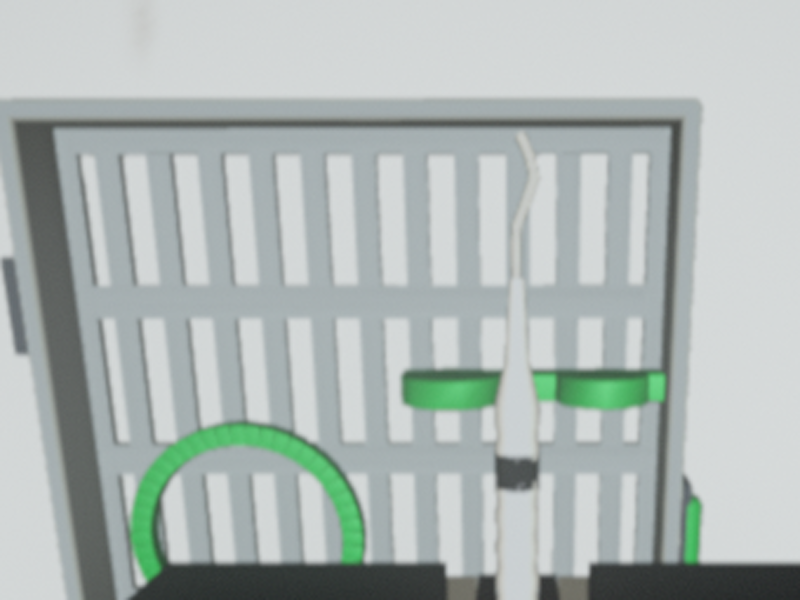

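w11 shows the scaler at column 517 and the notch centre at about 526–528, so it needs about 2 mm more -y.

Call:
jog_arm:
  deltas:
    - [[-1, 0, -0.13, -1, 0], [-1, 0, 0, -1, 0], [-1, 0, 0, 0, 0], [-1, 0, 0, 0, 0]]

```text
time_s: 22.08
tcp_pos: [0.4875, -0.3021, 0.0594]
eef_rot: [180.0, 0.0, -8.6]
contact_force: [-0.5, 0.4, -0.0]
gripper_width: 0.0078
gripper_force: 20.0
```

Call:
jog_arm:
  deltas:
    - [[-1, 0, 0, -1.2, 0], [-1, 0, 0, -0.8, 0], [-1, 0, 0, -0.4, 0], [-1, 0, 0, 0, 0], [-1, 0, 0, -0.2, 0], [-1, 0, 0, 0, 0], [-1, 0, 0, 0, 0]]

```text
time_s: 22.95
tcp_pos: [0.4877, -0.3023, 0.0338]
eef_rot: [180.0, -0.0, -8.6]
contact_force: [-0.2, 0.6, 1.1]
gripper_width: 0.0081
gripper_force: 20.0
```

Call:
jog_arm:
  deltas:
    - [[-1, 0, 0, -0.08, 0], [-0.61, 0, 0, 0, 0], [-0.61, 0, 0, 0, 0], [-0.61, 0, 0, 1.5, 0], [-0.61, 0, 0, 4.5, 0], [-0.3, 1, 4, 4, 0.15], [-0.3, 1, 5, 3, 0], [-0.3, 1, 6, 0, 0]]

```text
time_s: 23.95
tcp_pos: [0.5194, -0.1513, 0.1667]
eef_rot: [180.0, -0.4, -0.1]
contact_force: [1.0, 0.7, -0.5]
gripper_width: 0.0306
gripper_force: 0.0
```

Call:
jog_arm:
  deltas:
    - [[0.2, 1.5, 6, 0, 0], [0.2, 1.5, 6, 0, 0], [0.2, 1.5, 6, 0, 0], [0.2, 1.5, 6, 0, 0], [0.2, 1.5, 6, 0, 0], [0.2, 1, 5, 0, 0], [0.2, 0, 0, 0, 0], [0.2, 0, 0, 0, 0]]

```text
time_s: 24.95
tcp_pos: [0.6021, 0.1978, 0.1631]
eef_rot: [180.0, 0.0, -0.0]
contact_force: [-0.6, -1.2, -0.0]
gripper_width: 0.0529
gripper_force: 0.0
```

```bash
python3 shot.py w12; python3 -c "
from h import *
import pickle
w=pickle.load(open('w12.pkl','rb'));print(proj(w,(.672,.2128,.013)))"
```

```text
24.95 [0.6021 0.1978 0.1631] [179.9948   0.0132  -0.0138] 0.0528565573186841 1.1844289626480047
[260.20906615 108.89661445]
```

Now a second wrist place (higher, shifted in y) for the dish's height. Then one composite picture with the dish from both places and the seated instruments.

Call:
jog_arm:
  deltas:
    - [[0.2, 0, -5, 1, 0], [0.2, 0, -4, 1, 0], [0.2, 0, 0, 0, 0], [0.2, 0, 0, 0, 0]]

```text
time_s: 25.5
tcp_pos: [0.6023, 0.1068, 0.1832]
eef_rot: [-180.0, -0.0, -0.2]
contact_force: [0.1, 0.2, 0.4]
gripper_width: 0.0526
gripper_force: 0.0
```

```bash
python3 shot.py w13
python3 - <<'E'
from h import *
import pickle
W=[pickle.load(open(n+".pkl","rb")) for n in("w12","w13")]
top=r.capture("top");out=np.zeros((600,800,3),np.uint8)
for i,n in enumerate(("w12","w13")):
    p=proj(W[i],(.672,.2128,.013)).astype(int);im=cv2.imread(f"raw_{n}.png")
    x0,y0=p[0]-50,max(p[1]-50,0);print(n,x0,y0)
    out[:400,i*400:(i+1)*400]=cv2.resize(im[y0:y0+100,x0:x0+100],(400,400),interpolation=cv2.INTER_CUBIC)
# green cassette in top view
c=top[190:290,300:400];out[400:,0:200]=cv2.resize(c,(200,200),interpolation=cv2.INTER_CUBIC)
c=top[190:290,160:290];out[400:,200:460]=cv2.resize(c,(260,200))
c=top[195:295,90:190];out[400:,460:660]=cv2.resize(c,(200,200),interpolation=cv2.INTER_CUBIC)
cv2.imwrite("pics/dish.png",out)
E
```

```text
25.5 [0.6023 0.1068 0.1832] [-179.9764   -0.0328   -0.1562] 0.052553875370540855 1.1504437677376214
w12 210 58
w13 100 59
```

View pics/dish.png

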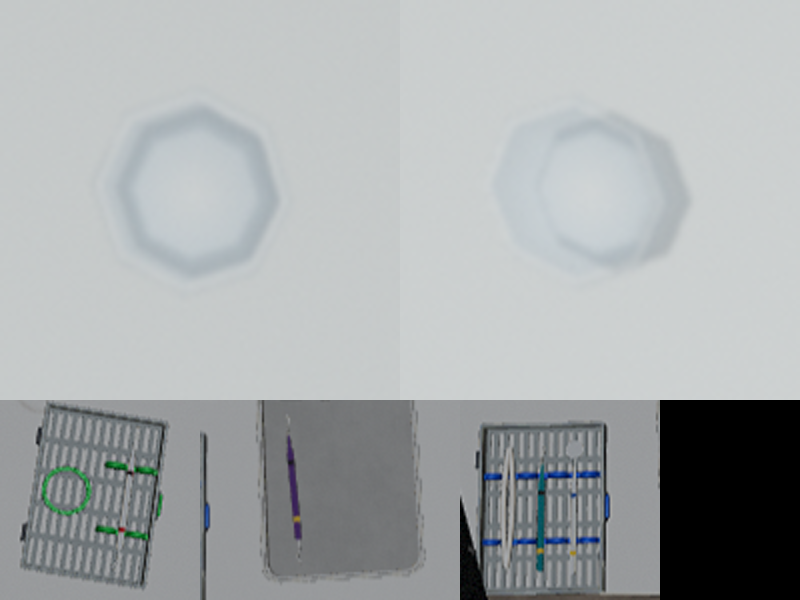

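The composite shows all three examination instruments seated in the blue cassette and the scaler in the green notch, with the excavator untouched. The dish rim octagon is centred at (191,192) in w12 and (576,188) in w13, and the base at (197,190) and (615,191). Its vertices lie about 3° clockwise of the axes.

Run:
```python
from h import *
import pickle
np.set_printoptions(precision=4,suppress=True)
a,b=[pickle.load(open(n+".pkl","rb")) for n in("w12","w13")]
print("rim",tri((a,(257.9,106.1)),(b,(144,105.9))),atz(a,(257.9,106.1),.026),atz(b,(144,105.9),.026))
print("base",tri((a,(259.4,105.5)),(b,(153.75,106.75))),atz(a,(259.4,105.5),0),atz(b,(153.75,106.75),0))
```

```text
rim (array([0.6744, 0.2139, 0.0232]), np.float64(0.00035357086996743776)) [0.6741 0.2138 0.026 ] [0.6748 0.2129 0.026 ]
base (array([ 0.6743,  0.2141, -0.0001]), np.float64(0.0002110814852945334)) [0.6745 0.2141 0.    ] [0.6741 0.214  0.    ]
```

Rim height 23–26 mm, base at 0 and both centres agree, so the dish is at (0.674, 0.214). Approaching it.

Call:
jog_arm:
  deltas:
    - [[0.2, 2.4, 4, -2, -0.05], [0.2, 2.4, 4, -3, 0], [0.2, 2.4, 2.7, -4, 0], [0.2, 0, 0, -3, 0], [0.2, 0, 0, 0, 0], [0.2, 0, 0, -2.5, 0], [0.2, 0, 0, -1.5, 0], [0.2, 0, 0, 0, 0]]
  force: 6

```text
time_s: 26.6
tcp_pos: [0.674, 0.2145, 0.0226]
eef_rot: [180.0, 0.1, -2.9]
contact_force: [1.2, 0.4, 0.6]
gripper_width: 0.0525
gripper_force: 0.0
```

Call:
jog_arm:
  deltas:
    - [[-0.1, 0, 0, 0, 0], [-0.2, 0, 0, 0, 0], [-0.3, 0, 0, 0, 0], [-0.6, 0, 0, 0, 0], [-0.6, 0, 0, 0, 0], [-0.6, 0, 0, 0, 0]]
  force: 6

```text
time_s: 27.35
tcp_pos: [0.6746, 0.2148, 0.0231]
eef_rot: [-180.0, -0.0, -2.9]
contact_force: [-0.6, -0.3, 3.9]
gripper_width: 0.0261
gripper_force: 6.0
```

Width 26.1 mm, so I'm on the waist squarely. The finger tips must clear the 8 mm ring when placing, so I'll regrip 5.5 mm higher.

Call:
jog_arm:
  deltas:
    - [[-0.3, 0, 0, 0, 0], [-0.3, 0, 0, 0, 0], [-0.3, 0, 0, 0.5, 0], [-0.6, 0, 0, 0, 0], [-0.6, 0, 0, 0, 0], [-0.6, 0, 0, 0, 0]]
  force: 12

```text
time_s: 28.1
tcp_pos: [0.6748, 0.215, 0.0284]
eef_rot: [-180.0, -0.1, -2.9]
contact_force: [-0.9, -0.0, 4.4]
gripper_width: 0.0261
gripper_force: 12.0
```

Call:
jog_arm:
  deltas:
    - [[-0.6, 0, 0, 1, 0], [-0.6, 0, 0, 3, 0], [-0.6, 0, 0, 4, 0], [-0.6, -2, -4.5, 0, -0.18], [-0.6, -2, -5, 0, -0.18], [-0.6, -2, -5, 0, -0.18], [-0.6, -2, -5, 0, -0.18], [-0.6, -2, -5, 0, -0.18]]

```text
time_s: 29.1
tcp_pos: [0.5735, -0.0316, 0.1081]
eef_rot: [-180.0, 0.0, -54.8]
contact_force: [1.2, -0.6, -0.1]
gripper_width: 0.026
gripper_force: 12.0
```

Call:
jog_arm:
  deltas:
    - [[-0.6, -2, -5, 0, -0.18], [-0.6, -2, -5, 0, -0.18], [-0.6, -2, -5, 0, -0.18], [-0.6, -1.7, -5, 0, -0.18], [-0.6, 0, 0, 0, -0.05], [-0.6, 0, 0, 0, 0], [-0.6, 0, 0, 0, 0]]

```text
time_s: 29.98
tcp_pos: [0.4976, -0.2298, 0.1079]
eef_rot: [-180.0, 0.0, -98.5]
contact_force: [0.0, 0.3, -1.3]
gripper_width: 0.0258
gripper_force: 12.0
```

Call:
jog_arm:
  deltas:
    - [[-0.6, 0, -0.05, -3, 0], [-0.6, 0, 0, -2.5, 0], [-0.6, 0, 0, -1.2, 0], [-0.6, 0, 0, -0.5, 0], [-0.6, 0, 0, -0.3, 0], [-0.6, 0, 0, 0, 0], [-0.6, 0, 0, -0.15, 0], [-0.6, 0, 0, 0, 0]]

```text
time_s: 30.98
tcp_pos: [0.4975, -0.2307, 0.0315]
eef_rot: [-180.0, 0.0, -98.6]
contact_force: [-0.5, -0.5, -0.3]
gripper_width: 0.0258
gripper_force: 12.0
```

Call:
jog_arm:
  deltas:
    - [[-0.6, 0, 0, -0.06, 0], [-0.6, 0, 0, 0, 0], [-0.6, 0, 0, -0.05, 0], [-0.6, 0, 0, 0, 0]]

```text
time_s: 31.48
tcp_pos: [0.4975, -0.2307, 0.0308]
eef_rot: [-180.0, -0.0, -98.6]
contact_force: [-1.4, 1.0, 6.9]
gripper_width: 0.0259
gripper_force: 12.0
```

The dish is down (7 N contact). I'll open gently past the 37 mm rim, then rise.

Call:
jog_arm:
  deltas:
    - [[-0.3, 0, 0, 0.03, 0], [0.05, 0, 0, 0, 0], [0.05, 0, 0, 0, 0], [0.05, 0, 0, 1, 0], [0.05, 0, 0, 3, 0], [0.05, 0, 0, 5, 0], [0.05, -2, 5, 5, 0], [0.05, -2, 5, 5, 0]]

```text
time_s: 32.48
tcp_pos: [0.4628, -0.1451, 0.2074]
eef_rot: [-180.0, 0.0, -98.7]
contact_force: [1.2, 1.1, 0.2]
gripper_width: 0.0462
gripper_force: 0.0
```

Call:
jog_arm:
  deltas:
    - [[0.05, -2, 5, 3, 0.18], [0.05, -2, 5, 0, 0.18], [0.05, 0, 5, 0, 0.18], [0.05, 0, 0, 0, 0], [0.05, 0, 0, 0, 0]]

```text
time_s: 33.1
tcp_pos: [0.4233, 0.0044, 0.236]
eef_rot: [-180.0, 0.0, -67.7]
contact_force: [0.2, 0.4, -0.5]
gripper_width: 0.0459
gripper_force: 0.0
```

Run:
```python
from h import *
np.set_printoptions(precision=4,suppress=True)
t=r.camera_info("top");im=r.capture("top");sc=r.capture("scene")
cv2.imwrite("raw_tend.png",im)
bright=im.astype(int)
# ring mask, compare interior with the earlier top picture
old=cv2.imread("pics/top0.png");old=cv2.resize(old,(560,420),interpolation=cv2.INTER_AREA).astype(int)
d=np.abs(bright-old).max(2)>14
n,l,st,c=cv2.connectedComponentsWithStats(cv2.morphologyEx(d.astype(np.uint8),cv2.MORPH_OPEN,np.ones((2,2))))
for i in range(1,n):
    if st[i,4]>=12: print(st[i],c[i],atz(t,c[i],.012)[:2])
print("ring px",proj(t,(.4977,-.2308,.014)),"dish old px",proj(t,(.674,.214,.02)))
```

```text
[60 54  6  7 17] [62.3529 57.2941] [0.9412 0.469 ]
[63 62  5  6 15] [64.9333 64.3333] [0.9223 0.4609]
[ 31 148   3   6  14] [ 31.8571 150.3571] [0.694  0.5258]
[150 155  14  15 124] [156.5726 162.0323] [0.6703 0.2123]
[226 183   9   7  28] [229.6071 186.1071] [0.6128 0.0281]
[236 183  10   2  20] [240.5 183.5] [0.6199 0.0013]
[249 183   9   4  28] [252.4286 184.1429] [ 0.6188 -0.0284]
[201 187  25   4  61] [212.3115 189.1803] [0.6042 0.0707]
[   13   202   251   218 19936] [142.2038 297.5782] [0.3362 0.2293]
[235 205   9   7  50] [238.96 208.06] [0.5582 0.0033]
[381 206   3   4  12] [382.  207.5] [ 0.5665 -0.3496]
[252 212   7  48 151] [255.053  235.3046] [ 0.4916 -0.0381]
[363 221   5  17  51] [365.1373 228.7647] [ 0.5129 -0.3077]
[330 228  11  12  76] [334.6974 233.5395] [ 0.4997 -0.233 ]
[361 246   4   5  14] [362.2143 248.2857] [ 0.4649 -0.3003]
[359 254   5   8  26] [361.0769 256.9615] [ 0.4437 -0.2974]
[237 297  14  10  74] [242.3649 301.4189] [ 0.3317 -0.0116]
[ 56 301   4   5  14] [ 57.5    302.7143] [0.3202 0.4316]
[222 302  14  10  85] [228.1647 305.8   ] [0.3207 0.0221]
[ 
[... 153 characters left out ...]
6] [0.2892 0.3777]
[ 87 316   6   6  20] [ 89.5 319. ] [0.2834 0.3522]
[ 86 338   7   7  22] [ 89.4091 341.0455] [0.2321 0.3487]
[ 52 341   4   5  14] [ 53.5 343. ] [0.226  0.4335]
[ 89 345   5   6  21] [ 91.    347.381] [0.2176 0.3439]
[ 50 401  13  19 209] [ 55.7177 409.7895] [0.0748 0.416 ]
[ 69 400  16  18 115] [ 76.2174 408.4957] [0.0785 0.3685]
[ 65 407   7   8  28] [ 67.75   410.8214] [0.073  0.3878]
[204 415  12   5  48] [209.7292 417.25  ] [0.0648 0.0567]
[219 414   8   6  35] [222.3143 416.3143] [0.0674 0.0275]
[ 85 417   9   3  20] [ 89.55 418.3 ] [0.0573 0.3359]
[228 416  16   4  45] [234.4889 417.8444] [ 0.0645 -0.0009]
ring px [333.883  234.2616] dish old px [155.2903 159.8177]
```

```bash
python3 -c "
from plant import r
print(r.close_job())"
```

```text
the job is handed in; nothing more can be done
None
```

I made up both cassettes and handed the job in at about 33 s. The mirror, probe and tweezers are in the blue one; the scaler and the dish, set down inside the ring, are in the green one. The excavator and vial were left where they lay. I confirmed the final dish and scaler positions by image measurement only, having used all my picture views.

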